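# Lock a desk die punch shut for storage

### The arm

A 7-joint arm with a two-finger parallel gripper is mounted at the origin on a cart in front of the work surface, level with it; the furniture and walls round the work are solid. World frame = base frame: x ahead of the robot, y to its left, z up, the work surface at z = 0. Lengths are in m, angles in rad, forces in N, time in s.
With the tool pointing down it reaches from about 0.425 to 0.875 m from the base axis. Payload 4.7 kg.
Tool frame: the origin (TCP) lies midway between the tips of the shut fingers; the grasp point (between the pads) lies 19 mm behind it; z points along the fingers, y is the line along which they close (so a half turn about z gives the same grasp; the last joint's range is limited). The gripper opens to 87 mm and grips with 3 to 60 N. Pads are 19 mm wide; open, the fingers measure 117 mm over their backs; the gripper's body (75 mm by 190 mm) begins 51 mm behind the grasp point.
Start: joints at [1.26, 0.321, -0.07, 1.45, 0.023, 1.371, -0.057], TCP at [0.207, -0.616, 0.223] pointing down, gripper open.
Joint ranges: [-2.86, 2.86], [-0.3, 2.09], [-1.38, 1.24], [0.06, 2.45], [-1.56, 4.7], [0.09, 2.05], [-2.69, 2.69]. Speed limits (rad/s): [2.57, 2.57, 3.14, 3.14, 3.14, 3.14, 3.14].

### API

Orientations are given as a rotation vector (axis times angle).
In Python, from bench import ctrl gives the robot as it stands. The module is installed in compiled form; this text tells all that it offers.
- The arm moves only by the shell command python3 -m handwheel 'ROWS' [FORCE]. ROWS is JSON, a list of rows, each a list of 7 numbers: the finger opening in m, from 0 to 0.087, then the shift along the tool's x, y, z in m, then the turn, a rotation vector about the tool's x, y, z in degrees. A call has 1 to 12 rows; each row shifts and turns the commanded pose from where the row before left it, along the tool's axes as they then stand; what a row does not reach is not made up. A row lasts 1/8 s, in which the tool goes at most 62.5 mm and 10.7 degrees, less where a joint would pass 70% of its speed; a pose out of reach is approached as far as the arm can. A call is refused whole if a number of a shift passes 0.0625 or a number of a turn 10.7, either way. A call with a gripper value outside its range is refused whole. The fingers move at their own pace and stop on an object; FORCE is the grip in N (left out, the last holds). Time passes only in rows, so rows that do not move let the fingers close. It gives the time, the measured TCP pose, the force, the opening and the grip force at its end, in the units of the state.
- ctrl.get_state(): the state, without advancing time (a new reading comes with each control period).
- ctrl.get_image(name): name is "side" or "top" or "wrist"; returns (picture, depth): 480x640x3 uint8, blue, green, red; 480x640 float32, m along the optical axis (not along the pixel's ray), 0 where there is no reading.
- ctrl.camera_info(name): a dict with "intrinsics" (3x3 intrinsics, pixels), "R" (3x3) and "t" (3): a world point X has camera coordinates R X + t. Camera axes: x right, y down, z forward; pixel columns grow to the right and rows downward; lengths in m; the calibration is good to about 2 mm. A picture is of the moment at which its call begins: read the wrist's pose just before it. camera_info takes no time and is no camera call; for the wrist camera it gives the pose at the moment of the call.
- ctrl.close_job(): hands the job in; it is judged then, once.
The state is a dict: "time": time; "joint_positions": joint angles; "qd": joint speeds; "joint_torque": joint torques, N m; "position": TCP position; "tool_rot": TCP orientation; "ft_force": force on the tool from outside, world axes, zero at the start; "torque": the same for the moment, N m; "grip_width": opening from 0.0 (shut) to 1.0 (fully open); "grip_force": force on a finger pad.
Only numpy, scipy, OpenCV 4.12 (cv2) and the standard library are available. Lean on these libraries where they do the work, as an engineer would, in place of code of your own. Each camera call takes 0.05 s, during which the arm holds its last target. There are 200 camera calls.

### The job

The boxy desk die punch has to be packed away, locked shut. Press its sprung black cap all the way down and, keeping it down, push the steel lock slide fully across by its bridge so that it traps the cap; then let go, and the cap must stay down. Do it gently, without forcing the punch, and leave everything else on the table where it is.

Things in the scene. Friction and masses are not known exactly. Their poses are not given: they have to be found in the camera images.
- punch: The desk punch, fixed: white housing on a dark base plate 92 x 128 mm, on four screw feet wound out by 0 to 20 mm, how far is not known: all heights given here rise by that. Their rubber gives 1 mm for 15 N. Origin on the table under its centre, y along it the way the lock slide moves to lock, z up. Never load it with more than 30 N in all, push and rub together.
- under_cap (a point): On the table under the centre of the press cap, a black block 34 mm (x) by 78 mm (y), flat top 66 mm above the table plus the feet. It goes 12 mm straight down to a hard stop; its spring pushes back 6 N at the top, 10 N at the bottom, and lifts it if let go. Four steel lugs on its long sides must pass the slide's lips. When home, only the bridge stands higher than it.
- under_bridge_open (a point): On the table under the middle of the bridge's -y face with the lock slide open, y = 14 mm (starts 0 to 3 mm further). The slide: steel rails with inward lips along the cap, joined by the bridge, a bar over the cap 65 mm long (x), 8 mm (y), 69 to 75 mm above the table plus the feet. The free cap lies on its -y side.
- under_bridge_locked (a point): The same point with the lock slide locked, y = 29 mm, at its end stop. It slides with 1.5 N and stays where left; the spring then holds the cap's lugs up against the lips, 1.5 mm short of home. Unless the cap is within 1.5 mm of home the lips jam on the lugs; slid across while the cap is up they block it.
- gold_thread_cone: Bystander: upright cone of gold thread, 62 mm wide, 150 mm tall, left of and behind the punch; origin under its centre.
- scissors_black: Bystander: black and red scissors, 66 x 162 x 11 mm, lying at the right; origin under the centre.
- masking_tape: Bystander: roll of cream paper tape lying flat, 104 mm wide, 25 mm high, at the right; origin under its centre.
- punch_pliers: Bystander: teal-handled hole punch pliers, 52 x 142 x 16 mm, lying close to the +y end of the desk punch; origin under the centre.
- washi_yellow: Bystander: small yellow tape roll lying flat, 41 mm wide, 15 mm high, close to the -y end of the desk punch; origin under its centre.
- crochet_ball: Bystander: white ball of crochet thread, 85 mm wide, 79 mm tall, at the left; origin under its centre.

How it is judged:
By the outcome, as a careful person would: the job done as asked, in the order asked, and still so for the second after the job is handed in, with the robot touching nothing.
It also fails if it takes over 54 s, if anything falls off the work surface, if the arm or the gripper's body presses on something with over 40 N, if the wrist force passes 120 N, or if a joint passes its speed limit or range.

## Working session

There is one attempt and no reset: what is moved stays moved. The work goes in short steps, Python scripts to look and compute and a shell command to move; the robot and the scene stay as the last step left them, time stands still between calls to the robot, and variables do not carry over. Pictures are saved under pics/ and viewed, at most 10 in all, crops included, and the job is handed in when it is done.

```bash
ls; mkdir -p pics; cat > h.py <<'E'
import numpy as np, cv2
from bench import ctrl
from scipy.spatial.transform import Rotation as Ro
def snap(n,f):
    ci=ctrl.camera_info(n); im,d=ctrl.get_image(n)
    cv2.imwrite(f'pics/{f}.png',im); np.savez(f'pics/{f}.npz',im=im,d=d,K=ci['intrinsics'],R=ci['R'],t=ci['t']); return im,d,ci
def load(f):
    z=np.load(f'pics/{f}.npz'); return z['im'],z['d'],dict(intrinsics=z['K'],R=z['R'],t=z['t'])
def world(d,ci):
    K,R,t=[np.array(ci[k]) for k in('intrinsics','R','t')]
    v,u=np.mgrid[:480,:640]; p=np.stack([(u-K[0,2])/K[0,0]*d,(v-K[1,2])/K[1,1]*d,d],-1)
    return (p-t.ravel())@R
def ray(u,v,z,ci):
    K,R,t=[np.array(ci[k]) for k in('intrinsics','R','t')]
    c=-R.T@t.ravel(); r=R.T@np.linalg.inv(K)@[u,v,1]; return c+r*(z-c[2])/r[2]
E
python3 - <<'E'
from h import *
s=ctrl.get_state(); print({k:np.round(v,3).tolist() for k,v in s.items()})
a=snap('top','top0')[0]; b=snap('side','side0')[0]
for n in('top','side','wrist'):
    c=ctrl.camera_info(n); print(n,np.round(-np.array(c['R']).T@np.ravel(c['t']),3),np.round(c['intrinsics'],1).tolist())
E
```

```text
pics
{'time': 0.0, 'joint_positions': [1.26, 0.322, -0.07, 1.452, 0.023, 1.371, -0.057], 'qd': [-0.001, 0.002, -0.002, -0.002, 0.0, -0.001, 0.001], 'joint_torque': [0.0, -49.129, -0.404, -31.253, -0.064, 0.044, 0.0], 'position': [0.207, -0.616, 0.221], 'tool_rot': [-3.098, -0.508, 0.001], 'ft_force': [0.139, 0.833, -0.464], 'torque': [-0.025, -0.016, -0.008], 'grip_force': 0.0, 'grip_width': 1.002}
top [0.311 0.202 1.122] [[477.2, 0.0, 331.1], [0.0, 477.2, 239.6], [0.0, 0.0, 1.0]]
side [-0.097  1.209  0.491] [[543.4, 0.0, 320.5], [0.0, 543.4, 229.1], [0.0, 0.0, 1.0]]
wrist [ 0.271 -0.594  0.384] [[373.8, 0.0, 312.9], [0.0, 373.8, 240.3], [0.0, 0.0, 1.0]]
```

View pics/top0.png

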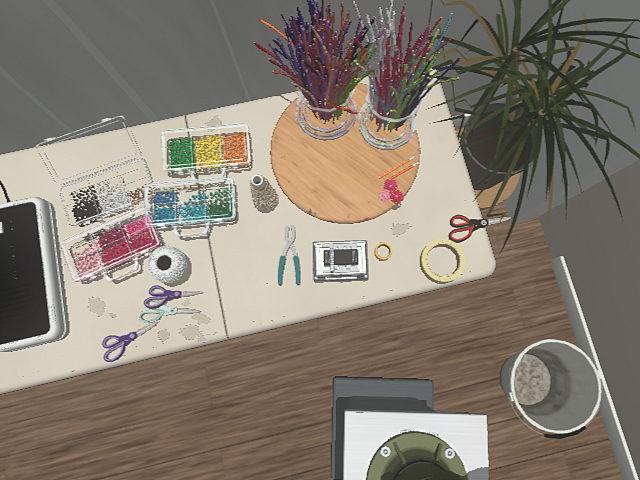

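View pics/side0.png

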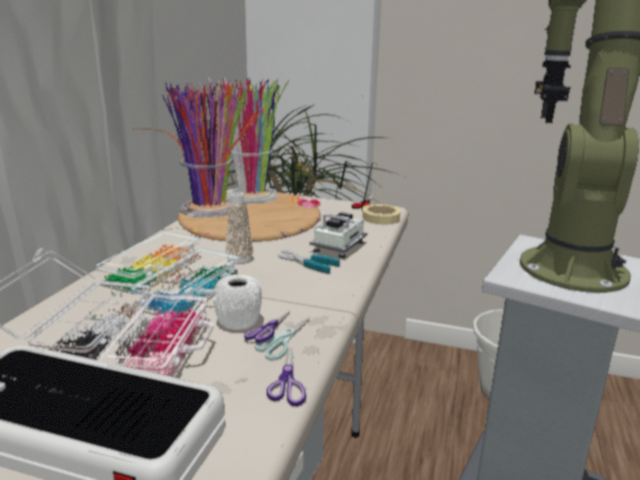

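The top view shows the punch at about px (340,260), its bridge and cap on a white housing, with the yellow washi roll at (383,251) and the pliers at (290,258). The side view shows the punch at about (340,232). Next I'll measure it.

```bash
python3 - <<'E'
from h import *
im,d,ci=load('top0'); W=world(d,ci)
print(np.round(ci['R'],3))
for n,(u,v) in dict(punch=(340,260),washi=(375,251),plier=(290,270),cone=(262,185),tab=(340,300),tape=(425,261)).items(): print(n,W[v,u].round(3),ray(u,v,0,ci).round(3))
# dark base plate/white housing mask near punch
roi=(slice(235,290),slice(305,378))
cv2.imwrite('pics/c1.png',cv2.resize(im[235:290,305:400],None,fx=8,fy=8,interpolation=cv2.INTER_CUBIC))
g=im.max(2)
m=np.zeros((480,640),np.uint8); m[roi]=(W[roi][...,2]>0.03).astype(np.uint8)
cs,_=cv2.findContours(m,0,1); c=max(cs,key=cv2.contourArea); print('tall',cv2.minAreaRect(c))
P=W[m>0]; print(np.percentile(P[:,2],[5,25,50,75,90,97,99]).round(4), P[:,:2].min(0),P[:,:2].max(0))
rect=cv2.minAreaRect((P[:,:2]*1000).astype(np.float32)); print(rect)
E
```

```text
[[ 0.027 -1.     0.008]
 [-0.98  -0.028 -0.197]
 [ 0.197 -0.002 -0.98 ]]
punch [0.476 0.179 0.075] [0.488 0.177 0.   ]
washi [0.51  0.095 0.014] [0.512 0.094 0.   ]
plier [0.461 0.295 0.002] [0.461 0.295 0.   ]
cone [0.624 0.351 0.14 ] [0.669 0.373 0.   ]
tab [ 0.394  0.175 -0.005] [0.394 0.175 0.   ]
tape [ 0.488 -0.02   0.025] [ 0.491 -0.025  0.   ]
tall ((340.5486755371094, 258.412109375), (35.53061294555664, 49.315521240234375), 88.02507019042969)
[0.0444 0.0529 0.059  0.0733 0.0766 0.0835 0.925 ] [0.31127409 0.1207353 ] [0.52635639 0.23409191]
((418.65948486328125, 176.96173095703125), (213.89117431640625, 113.51454162597656), 0.9787262678146362)
```

View pics/c1.png

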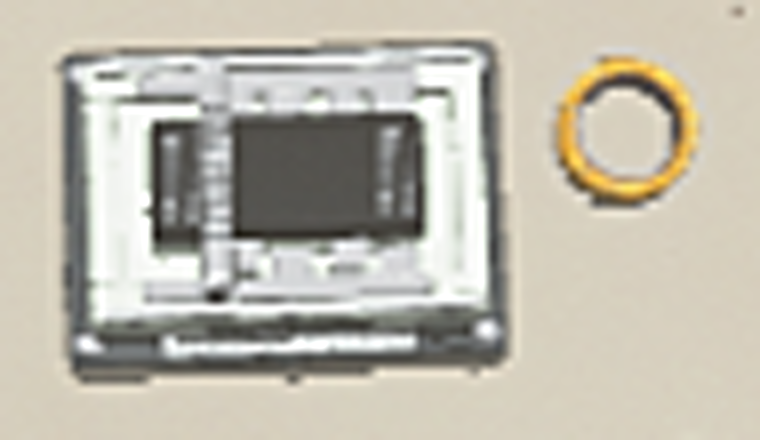

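The crop (8x, origin (305,235)) shows the bridge at crop x≈217 (u≈332), toward the pliers (+y). The cap lies between crop x≈155 and 425, and its free part is on the right. So punch y is about world +y, centred near (0.478, 0.177). Next I'll check the air path.

```bash
python3 - <<'E'
from h import *
im,d,ci=load('top0'); W=world(d,ci)
r=np.hypot(W[...,0],W[...,1]); az=np.degrees(np.arctan2(W[...,1],W[...,0]))
for a in range(-80,50,10):
    m=(d>0)&(az>a)&(az<a+10)&(W[...,2]>0.1)&(r>.3)&(r<.8)
    print(a,m.sum(), (r[m].min().round(3),W[...,2][m].max().round(3)) if m.any() else '')
c=ctrl.camera_info('wrist'); print(np.round(c['R'],3)); print(Ro.from_rotvec(ctrl.get_state()['tool_rot']).as_matrix().round(3))
E
```

```text
-80 0 
-70 0 
-60 0 
-50 0 
-40 0 
-30 0 
-20 85 (np.float64(0.578), np.float64(0.127))
-10 147 (np.float64(0.712), np.float64(0.349))
0 1688 (np.float64(0.72), np.float64(0.356))
10 177 (np.float64(0.734), np.float64(0.344))
20 200 (np.float64(0.705), np.float64(0.152))
30 139 (np.float64(0.707), np.float64(0.152))
40 0 
[[ 0.32  -0.948 -0.003]
 [-0.919 -0.311  0.244]
 [-0.232 -0.075 -0.97 ]]
[[ 0.948  0.319 -0.001]
 [ 0.319 -0.948  0.002]
 [-0.    -0.002 -1.   ]]
```

```bash
python3 -m handwheel '[[0,0,-0.06,-0.025,0,0,0],[0,0.01,-0.06,-0.025,0,0,-1],[0,0.054,0,0,0,0,-6],[0,0.056,0,0,0,0,-6],[0,0.056,0,0,0,0,-6],[0,0.056,0,0,0,0,-6],[0,0.056,0,0,0,0,-6],[0,0.056,0,0,0,0,-6],[0,0.056,0,0,0,0,-6],[0,0.056,0,0,0,0,-6],[0,0.056,0,0,0,0,-6],[0,0.056,0,0,0,0,-6]]' 10
```

```text
time: 1.6
position: [0.5458, -0.1145, 0.2698]
tool_rot: [-2.41, -2.015, 0.0]
ft_force: [0.8, 0.8, 0.5]
grip_width: 0.005
grip_force: 0.0
```

```bash
python3 -m handwheel '[[0,0.0536,-0.0235,0,0,0,0],[0,0.0536,-0.0235,0,0,0,0],[0,0.0536,-0.0235,0,0,0,0],[0,0.0536,-0.0235,0,0,0,0],[0,0.0536,-0.0235,0,0,0,0],[0,0,0,0,0,0,-5],[0,0,0,0,0,0,-5],[0,0,0,0,0,0,0]]'
python3 - <<'E'
from h import *
im,d,ci=snap('wrist','w1'); s=ctrl.get_state(); print(s['position'],s['tool_rot'],np.round(s['joint_positions'],2))
E
```

```text
time: 2.6
position: [0.4779, 0.1686, 0.27]
tool_rot: [-2.23, -2.213, 0.001]
ft_force: [-0.9, 0.4, -0.5]
grip_width: 0.004
grip_force: 0.0
[0.47799925 0.16850816 0.27002206] [-2.23070383e+00 -2.21181371e+00  8.92730317e-04] [ 0.44  0.03 -0.84  1.7   0.03  1.42 -0.41]
```

View pics/w1.png

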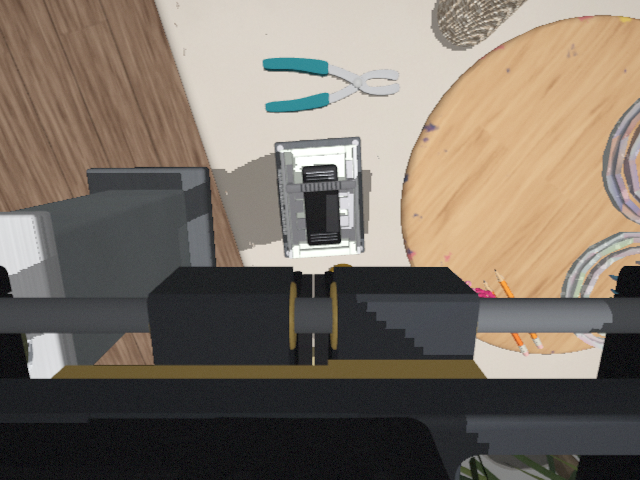

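The wrist view shows the punch clearly: base plate corners near (276,144), (360,138), (364,252) and (284,257), bridge at about (322,186), and black cap x 304–340, y 165–245. I'll measure heights and outlines here.

```bash
python3 - <<'E'
from h import *
im,d,ci=load('w1'); W=world(d,ci)
def med(u0,u1,v0,v1): 
    P=W[v0:v1,u0:u1].reshape(-1,3); return np.median(P,0).round(4)
print('table',med(225,245,150,160),med(375,395,200,220)); print('cap',med(312,332,198,228)); print('bridge',med(312,332,183,189))
K=np.array(ci['intrinsics']); 
p=ci['R']@[0.478,.1685,.27]+ci['t'].ravel(); print('tcp px',(K@p/p[2])[:2])
cv2.imwrite('pics/c2.png',cv2.resize(im[130:265,260:380],None,fx=4.4,fy=4.4,interpolation=cv2.INTER_CUBIC))
# column profile of height along cap centre (u=322)
for v in range(135,262,3): print(v,W[v,318:327].mean(0).round(4).tolist(),im[v,322].tolist())
E
```

```text
table [3.907e-01 2.278e-01 1.000e-04] [5.620e-01 1.645e-01 1.000e-04]
cap [0.4869 0.1743 0.0751]
bridge [0.4863 0.2009 0.0843]
tcp px [311.38244295 295.84688696]
135 [0.4892, 0.2483, 0.0002] [201, 212, 219]
138 [0.4892, 0.245, 0.0006] [193, 202, 209]
141 [0.4886, 0.2415, 0.0252] [129, 125, 120]
144 [0.4886, 0.2384, 0.0249] [127, 123, 120]
147 [0.4879, 0.2354, 0.0546] [232, 239, 234]
150 [0.4872, 0.2329, 0.0973] [255, 255, 255]
153 [0.4879, 0.2297, 0.0552] [252, 255, 255]
156 [0.4881, 0.2266, 0.0472] [255, 255, 255]
159 [0.4881, 0.2236, 0.0469] [255, 255, 255]
162 [0.4881, 0.2207, 0.0472] [255, 255, 255]
165 [0.4876, 0.2187, 0.0686] [60, 63, 59]
168 [0.4875, 0.2162, 0.0745] [67, 65, 65]
171 [0.4874, 0.2135, 0.0751] [123, 118, 118]
174 [0.4874, 0.2107, 0.0755] [121, 116, 116]
177 [0.4874, 0.2079, 0.0754] [55, 55, 53]
180 [0.4874, 0.2051, 0.0753] [35, 32, 30]
183 [0.4872, 0.2031, 0.0843] [92, 89, 88]
186 [0.4872, 0.2003, 0.0841] [102, 98, 98]
189 [0.4872, 0.1976, 0.0843] [101, 100, 99]
192 [0.4874, 0.1937, 0.0749] [31, 32, 33]
195 [0.4874, 0.1908, 0.0749] [33, 31, 33]
198 [0.4874, 0.188
[... 223 characters left out ...]
4, 34, 35]
216 [0.4874, 0.1705, 0.075] [35, 35, 33]
219 [0.4874, 0.1675, 0.075] [31, 26, 24]
222 [0.4874, 0.1646, 0.0753] [32, 31, 31]
225 [0.4874, 0.1615, 0.0748] [35, 33, 34]
228 [0.4874, 0.1586, 0.0752] [32, 32, 30]
231 [0.4874, 0.1555, 0.0748] [33, 29, 29]
234 [0.4874, 0.1527, 0.0754] [105, 101, 100]
237 [0.4874, 0.1496, 0.0753] [104, 101, 99]
240 [0.4874, 0.1466, 0.0753] [107, 103, 103]
243 [0.4874, 0.1435, 0.0751] [27, 27, 23]
246 [0.488, 0.1331, 0.0476] [243, 252, 247]
249 [0.4879, 0.1313, 0.0534] [184, 191, 186]
252 [0.4878, 0.1286, 0.0552] [251, 255, 254]
255 [0.4878, 0.1253, 0.0553] [246, 254, 250]
258 [0.489, 0.1054, 0.0] [204, 215, 222]
261 [0.489, 0.1016, 0.0001] [203, 214, 221]
```

View pics/c2.png

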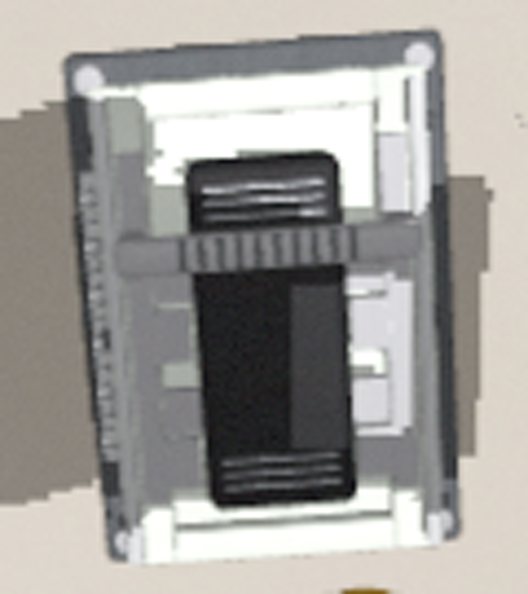

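The 4.4x crop shows the cap, the bridge at crop y≈247 and the slide open. Cap top is 75 mm and bridge top 84 mm, so the feet are about 9 mm out, which matches the top view. Next is the yaw and exact centre.

```bash
python3 - <<'E'
from h import *
im,d,ci=load('w1'); W=world(d,ci)
def fit(m,z,name):
    m=cv2.morphologyEx(m.astype(np.uint8),cv2.MORPH_OPEN,np.ones((3,3),np.uint8))
    cs,_=cv2.findContours(m,0,1); c=max(cs,key=cv2.contourArea)[:,0]
    P=np.array([ray(u,v,z,ci)[:2] for u,v in c],np.float32)*1000
    print(name,len(c),np.round(cv2.minAreaRect(P)[0],1),np.round(cv2.minAreaRect(P)[1],1),round(cv2.minAreaRect(P)[2],2)); return P
box=np.zeros((480,640),bool); box[132:262,268:372]=1
X,Y,Z=W[...,0],W[...,1],W[...,2]
fit(box&(Z>.066)&(Z<.125)&(abs(X-.487)<.03)&(Y>.13)&(Y<.23)&(im.max(2)<135),.075,'cap+')
fit(box&(Z>.0795)&(Z<.09)&(Y>.18)&(Y<.22),.084,'bridge')
m=box&(Z>.015); fit(m,.025,'plate')
b=box&(Z>.0795)&(Z<.09)&(Y>.18)&(Y<.22)
bx,by=X[b],Y[b]; print('bridge slope deg',np.degrees(np.arctan(np.polyfit(bx,by,1)[0])), bx.min(),bx.max(),by.mean())
# cap side edges: per row
c=box&(Z>.07)&(Z<.079)&(abs(X-.487)<.03)&(Y>.145)&(Y<.19)
E=np.array([[X[v][c[v]].min(),X[v][c[v]].max(),Y[v][c[v]].mean()] for v in range(480) if c[v].sum()>5])
for k in(0,1): 
    p=np.polyfit(E[:,2],E[:,k],1); print('edge',k,'deg',-np.degrees(np.arctan(p[0])),E[:,k].mean())
E
```

```text
cap+ 277 [487.8 180.6] [60.2 77. ] 3.35
bridge 151 [485.3 200.2] [63.6  8.2] 3.56
plate 391 [486.2 179.3] [ 92.3 128.4] 3.54
bridge slope deg 3.445632451092771 0.45289809002007964 0.5178280668584807 0.20019174365016365
edge 0 deg 3.5977919786436554 0.470881378306084
edge 1 deg 3.515442080484751 0.5038553296200821
```

The plate fit is 92.3 x 128.4 mm, centred at (486.2, 179.3), yaw 3.5°. The bridge fit is 63.6 x 8.2 mm with its −y face at y≈16.8 in the punch frame. Both agree with the text. I'll align the shut fingers over the cap at punch y≈+2 and descend to 15 mm above it.

```bash
python3 -m handwheel '[[0,0.0128,0.008,0.03,0,0,0],[0,0,0,0.05,0,0,-4],[0,0,0,0.05,0,0,0],[0,0,0,0.03,0,0,0],[0,0,0,0.015,0,0,0],[0,0,0,0,0,0,0],[0,0,0,0,0,0,0]]'
python3 - <<'E'
from h import *
im,d,ci=snap('wrist','w2'); s=ctrl.get_state(); p=s['position']; print(p,s['tool_rot'],s['ft_force'])
R=Ro.from_rotvec(s['tool_rot']).as_matrix(); print(R.round(4).tolist())
c=np.array([.4862,.1793]);a=np.radians(3.5);e=(p[:2]-c)
print('punch frame',e@[np.cos(a),np.sin(a)],e@[-np.sin(a),np.cos(a)])
im2,_,_=snap('side','s2'); cv2.imwrite('pics/s2c.png',cv2.resize(im2[160:270,270:410],None,fx=5,fy=5,interpolation=cv2.INTER_CUBIC))
E
```

```text
time: 3.52
position: [0.4874, 0.1818, 0.0967]
tool_rot: [2.15, 2.289, 0.003]
ft_force: [-1.4, -0.8, 0.4]
grip_width: 0.01
grip_force: 0.0
[0.48745623 0.18173911 0.09680569] [2.14972367 2.28865578 0.00327226] [ 0.73114796 -0.0485052   0.86224678]
[[-0.0625, 0.998, 0.0026], [0.998, 0.0625, 0.0004], [0.0002, 0.0026, -1.0]]
punch frame 0.0014027946322420581 0.002357869690599396
```

View pics/w2.png

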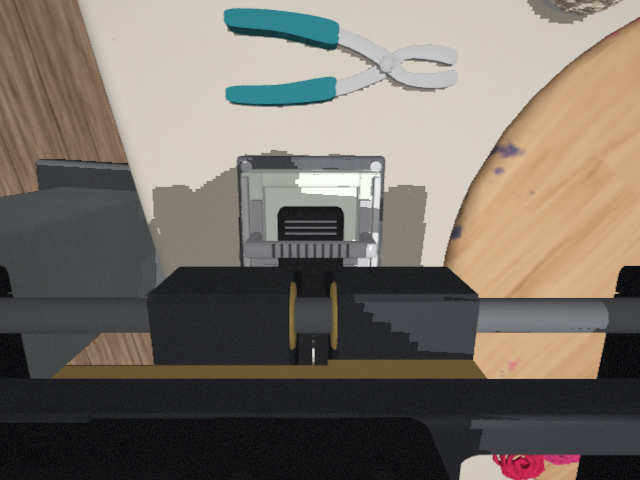

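View pics/s2c.png

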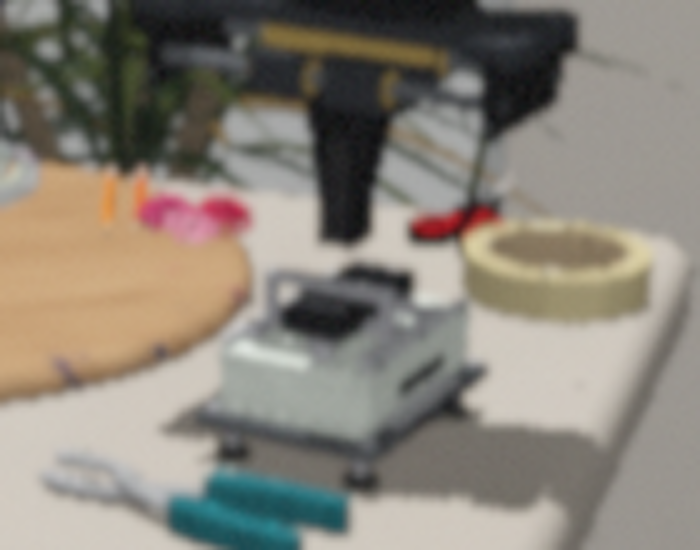

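The wrist view shows the bridge at about (313,250), with the fingertips on its −y side over the cap. The side crop shows the shut fingers above the cap, clear of the bridge. I'll descend in small steps and watch the force.

```bash
python3 -m handwheel '[[0,0,-0.001,0.006,0,0,0],[0,0,0,0.006,0,0,0],[0,0,0,0.004,0,0,0],[0,0,0,0.002,0,0,0],[0,0,0,0.002,0,0,0],[0,0,0,0.002,0,0,0],[0,0,0,0,0,0,0],[0,0,0,0,0,0,0]]'
```

```text
time: 4.62
position: [0.4854, 0.1814, 0.074]
tool_rot: [2.15, 2.29, -0.0]
ft_force: [-1.5, -1.8, 5.1]
grip_width: 0.005
grip_force: 2.7
```

```bash
python3 -m handwheel '[[0,0,0,0.002,0,0,0],[0,0,0,0.002,0,0,0],[0,0,0,0.002,0,0,0],[0,0,0,0.002,0,0,0],[0,0,0,0.001,0,0,0],[0,0,0,0,0,0,0],[0,0,0,0,0,0,0]]'
```

```text
time: 5.5
position: [0.4855, 0.1814, 0.0653]
tool_rot: [2.15, 2.29, -0.0]
ft_force: [-2.7, -1.3, 8.5]
grip_width: 0.004
grip_force: 4.1
```

```bash
python3 -m handwheel '[[0,0,0,0.001,0,0,0],[0,0,0,0.001,0,0,0],[0,0,0,0.001,0,0,0],[0,0,0,0,0,0,0],[0,0,0,0,0,0,0]]'
```

```text
time: 6.12
position: [0.4855, 0.1815, 0.0627]
tool_rot: [2.15, 2.29, -0.001]
ft_force: [-3.9, -1.4, 10.4]
grip_width: 0.002
grip_force: 5.4
```

```bash
python3 -m handwheel '[[0,0,0,0.0005,0,0,0],[0,0,0,0.0005,0,0,0],[0,0,0,0,0,0,0],[0,0,0,0,0,0,0]]'; python3 -c "
from h import *
s=ctrl.get_state();print(s['position'],s['ft_force'])"
```

```text
time: 6.62
position: [0.4856, 0.1815, 0.0623]
tool_rot: [2.149, 2.289, -0.001]
ft_force: [-5.3, -2.3, 15.0]
grip_width: 0.004
grip_force: 7.8
[0.48562262 0.18150329 0.06227727] [-5.30897245 -2.30698727 14.96050841]
```

The cap is home: 15 N at z=62.3 mm, and force is rising steeply. I'll slide toward the bridge, keeping it pressed.

```bash
python3 -m handwheel '[[0,0.001,0,0,0,0,0],[0,0.001,0,0,0,0,0],[0,0.001,0,0,0,0,0],[0,0,0,0,0,0,0]]'
```

```text
time: 7.12
position: [0.4856, 0.1819, 0.0621]
tool_rot: [2.149, 2.287, -0.006]
ft_force: [-5.8, -8.3, 17.1]
grip_width: 0.004
grip_force: 8.6
```

```bash
python3 -m handwheel '[[0,0,0,-0.0008,0,0,0],[0,0.001,0,0,0,0,0],[0,0.001,0,0,0,0,0],[0,0,0,0,0,0,0]]'
```

```text
time: 7.62
position: [0.4855, 0.182, 0.0623]
tool_rot: [2.15, 2.285, -0.009]
ft_force: [-4.2, -9.5, 14.7]
grip_width: 0.006
grip_force: 7.3
```

```bash
python3 -m handwheel '[[0,0.001,0,-0.0005,0,0,0],[0,0.001,0,0,0,0,0],[0,0,0,0,0,0,0]]'
```

```text
time: 8.0
position: [0.4861, 0.1842, 0.0626]
tool_rot: [2.149, 2.284, -0.007]
ft_force: [-1.5, -9.6, 10.4]
grip_width: 0.008
grip_force: 5.8
```

```bash
python3 -m handwheel '[[0,0.001,0,0.0003,0,0,0],[0,0.001,0,0,0,0,0],[0,0,0,0,0,0,0]]'
```

```text
time: 8.38
position: [0.4862, 0.1852, 0.0625]
tool_rot: [2.149, 2.283, -0.008]
ft_force: [-2.6, -10.5, 12.6]
grip_width: 0.005
grip_force: 7.0
```

```bash
python3 -m handwheel '[[0,0.001,0,0,0,0,0],[0,0.001,0,0,0,0,0],[0,0.001,0,0,0,0,0],[0,0,0,0,0,0,0]]'
```

```text
time: 8.88
position: [0.4864, 0.1885, 0.0625]
tool_rot: [2.149, 2.283, -0.007]
ft_force: [-1.1, -9.9, 11.4]
grip_width: 0.003
grip_force: 6.5
```

```bash
python3 -m handwheel '[[0,0.001,0,0.0001,0,0,0],[0,0.001,0,0,0,0,0],[0,0.001,0,0,0,0,0],[0,0,0,0,0,0,0]]'
```

```text
time: 9.38
position: [0.4864, 0.1915, 0.0625]
tool_rot: [2.149, 2.283, -0.006]
ft_force: [-0.1, -10.8, 11.2]
grip_width: 0.007
grip_force: 6.5
```

```bash
python3 -m handwheel '[[0,0.001,0,0.0001,0,0,0],[0,0.001,0,0,0,0,0],[0,0.001,0,0,0,0,0],[0,0,0,0,0,0,0]]'
cat > br.py <<'E'
from h import *
import sys
im,d,ci=snap('wrist',sys.argv[1]); W=world(d,ci); X,Y,Z=W[...,0],W[...,1],W[...,2]
e=W[...,:2]-[.4862,.1793]; a=np.radians(3.5); px=e@[np.cos(a),np.sin(a)]; py=e@[-np.sin(a),np.cos(a)]
s=ctrl.get_state(); q=s['position'][:2]-[.4862,.1793]; print('tcp py',q@[-np.sin(a),np.cos(a)], s['ft_force'].round(1) if hasattr(s['ft_force'],'round') else s['ft_force'])
for x0,x1 in((-.028,-.017),(.017,.028),(-.03,.03)):
    b=(px>x0)&(px<x1)&(Z>.078)&(Z<.09)&(py>.005)&(py<.05); print(b.sum(),np.percentile(py[b],[2,50,98]).round(4) if b.any() else '',np.median(Z[b]) if b.any() else '')
b=(abs(px)<.012)&(py>.034)&(py<.0395)&(Z>.04)&(Z<.09); print('cap z',np.median(Z[b]) if b.any() else '',b.sum())
E
python3 br.py w3
```

```text
time: 9.88
position: [0.4863, 0.1945, 0.0625]
tool_rot: [2.149, 2.282, -0.006]
ft_force: [-0.3, -9.9, 11.5]
grip_width: 0.005
grip_force: 6.5
tcp py 0.015116096885692425 [ -0.8 -10.   11.7]
0  
0  
1112 [0.0255 0.0304 0.0348] 0.08342563232294689
cap z 0.061578208870922815 1261
```

The bridge's −y face is now at y≈26 mm, so about 3 mm remain. The cap is at z=61.6 mm, which is home.

```bash
python3 -m handwheel '[[0,0.001,0,0,0,0,0],[0,0.001,0,0,0,0,0],[0,0,0,0,0,0,0]]'
```

```text
time: 10.3
position: [0.4862, 0.1966, 0.0624]
tool_rot: [2.149, 2.283, -0.006]
ft_force: [0.1, -10.1, 11.2]
grip_width: 0.007
grip_force: 6.4
```

```bash
python3 -m handwheel '[[0,0.0005,0,0,0,0,0],[0,0.0005,0,0,0,0,0],[0,0,0,0,0,0,0]]'
```

```text
time: 10.68
position: [0.4862, 0.197, 0.0624]
tool_rot: [2.149, 2.282, -0.007]
ft_force: [0.8, -10.8, 12.9]
grip_width: 0.005
grip_force: 7.0
```

```bash
python3 -m handwheel '[[0,0.0005,0,0,0,0,0],[0,0.0005,0,0,0,0,0],[0,0,0,0,0,0,0]]'; python3 br.py w4
```

```text
time: 11.05
position: [0.4862, 0.1971, 0.0623]
tool_rot: [2.149, 2.281, -0.008]
ft_force: [-0.6, -13.0, 13.5]
grip_width: 0.006
grip_force: 7.5
tcp py 0.017790754869485077 [ -0.6 -12.2  12.4]
0  
0  
1076 [0.0282 0.0329 0.0374] 0.08336635310221309
cap z 0.06195064050108039 1501
```

```bash
python3 -m handwheel '[[0,0.0005,0,0,0,0,0],[0,0.0005,0,0,0,0,0],[0,0,0,0,0,0,0]]'
```

```text
time: 11.48
position: [0.4862, 0.1972, 0.0623]
tool_rot: [2.149, 2.28, -0.01]
ft_force: [-0.5, -14.6, 13.2]
grip_width: 0.006
grip_force: 8.2
```

The slide is at its stop: pushing 1 mm more moved it 0.1 mm while lateral force rose from 10 to 14.6 N. I'll relax the lateral load, then lift.

```bash
python3 -m handwheel '[[0,-0.002,0,0,0,0,0],[0,-0.002,0,0,0,0,0],[0,-0.002,0,0,0,0,0],[0,0,0,0,0,0,0]]'
```

```text
time: 11.98
position: [0.4862, 0.1966, 0.0627]
tool_rot: [2.149, 2.286, 0.001]
ft_force: [-1.1, -4.2, 10.2]
grip_width: 0.004
grip_force: 4.7
```

```bash
python3 -m handwheel '[[0,-0.002,0,0,0,0,0],[0,-0.001,0,0,0,0,0],[0,0,0,-0.001,0,0,0],[0,0,0,-0.001,0,0,0],[0,0,0,0,0,0,0]]'; python3 br.py w5
```

```text
time: 12.6
position: [0.4862, 0.1962, 0.0645]
tool_rot: [2.149, 2.289, 0.006]
ft_force: [1.0, 0.1, 6.0]
grip_width: 0.005
grip_force: 3.3
tcp py 0.016900015163634246 [1.5 0.2 6.4]
82 [0.0367 0.037  0.0374] 0.0812293307686348
81 [0.0367 0.0372 0.0375] 0.08121784700094813
1484 [0.0271 0.0342 0.0374] 0.08336999418314096
cap z 0.06388603610742531 1565
```

```bash
python3 -m handwheel '[[0,0,0,-0.001,0,0,0],[0,0,0,-0.001,0,0,0],[0,0,0,-0.002,0,0,0],[0,-0.002,0,-0.003,0,0,0],[0,-0.002,0,-0.005,0,0,0],[0,0,0,-0.01,0,0,0],[0,0,0,-0.03,0,0,0],[0,0,0,-0.06,0,0,0],[0,0,0,-0.05,0,0,0],[0,-0.01,0,0,0,0,0],[0,0,0,0,0,0,0],[0,0,0,0,0,0,0]]'; python3 br.py w6; python3 - <<'E'
from h import *
im,d,ci=load('w6'); W=world(d,ci); cv2.imwrite('pics/w6v.png',im)
im,d,ci=snap('top','t6'); o=load('top0')[0]
df=cv2.absdiff(im,o).max(2)[140:300,140:480]; print([ (c[0]+140,c[1]+140,c[2],c[3]) for c in map(cv2.boundingRect,cv2.findContours((df>60).astype(np.uint8),0,1)[0]) if c[2]*c[3]>30])
E
```

```text
time: 14.15
position: [0.4844, 0.181, 0.2238]
tool_rot: [-2.15, -2.289, 0.003]
ft_force: [0.6, 0.2, 0.4]
grip_width: 0.006
grip_force: 0.0
tcp py 0.0020333429694028263 [-0.5  0.4  0. ]
140 [0.0301 0.0338 0.0372] 0.08409331732940643
147 [0.0291 0.0335 0.0373] 0.08405264717336312
752 [0.03   0.0336 0.0373] 0.08405412296969553
cap z 0.06541314842858334 317
[(325, 276, 32, 4), (302, 140, 150, 160)]
```

View pics/w6.png

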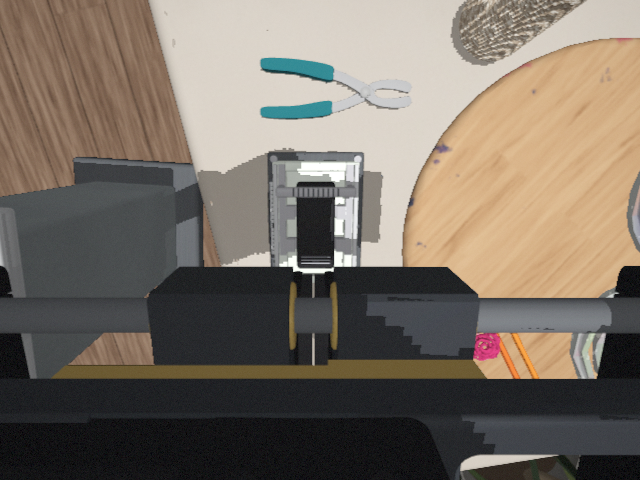

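The wrist view shows the bridge at (316,191), at the far end of its travel, with the cap (297–335, 183–266) low. I'll check the cap's height over its free part before handing in.

```bash
python3 - <<'E'
from h import *
for f in('w1','w6'):
    im,d,ci=load(f); W=world(d,ci); e=W[...,:2]-[.4862,.1793]; a=np.radians(3.5); px=e@[np.cos(a),np.sin(a)]; py=e@[-np.sin(a),np.cos(a)]
    m=(abs(px)<.012)&(py>-.025)&(py<.01)&(W[...,2]>.04)&(W[...,2]<.09); print(f,m.sum(),np.percentile(W[...,2][m],[10,50,90]).round(4))
E
```

```text
w1 879 [0.0742 0.0751 0.0761]
w6 1027 [0.0638 0.0647 0.0656]
```

The cap is 10.4 mm below its free height, as expected for a locked cap (12 − 1.5 mm). The robot is clear, so I'm handing in.

```bash
python3 -c "
from bench import ctrl
print(ctrl.close_job())"
```

```text
the job is handed in; nothing more can be done
None
```

The punch is locked shut and handed in at about 14 s: the slide is at its end stop, the cap stays down 10.4 mm with the robot clear, the highest measured load was about 20 N, and nothing else was touched.

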